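# Count along the tea-light rack and push the light into the third gap

### The arm

A 6-joint arm with a two-finger parallel gripper is mounted at the origin on a cart in front of the work surface, level with it; the furniture and walls round the work are solid. World frame = base frame: x ahead of the robot, y to its left, z up, the work surface at z = 0. Lengths are in mm, angles in rad, forces in N, time in s.
With the tool pointing down it reaches from about 350 to 975 mm from the base axis. Payload 7.1 kg.
Tool frame: the origin (TCP) lies between the finger pads; the fingertips stand 17 mm ahead of it and the grasp point (between the pads) lies 2 mm behind it (tip_reach is the y of the fingertips in the tool frame, in mm); y points along the fingers, x is the direction in which the jaws open and shut, and the axes are right-handed (so a half turn about y gives the same grasp; the last joint's range is limited). The gripper opens to 88 mm and grips with 3 to 60 N. Pads are 20 mm wide; open, the fingers measure 115 mm over their backs; the gripper's body (75 mm by 178 mm) begins 61 mm behind the grasp point.
Start: joints at [1.123, 0.423, 1.63, -0, 1.089, -0.019], TCP at [259.83, 568.413, 239.675] pointing down, gripper open.
Joint ranges: [-3, 3], [-0.9, 2.11], [0.09, 2.58], [-1.31, 4.45], [0.11, 2.69], [-2.54, 2.54]. Speed limits (rad/s): [2.39, 2.39, 3.01, 3.14, 3.14, 3.14].

### API

Orientations are given as a rotation vector (axis times angle).
In Python, from workcell import get_obs, get_image, camera_model, close_job, silhouettes, tip_of, tip_reach gives the robot as it stands. The module is installed in compiled form; this text tells all that it offers.
- The arm moves only by the tool arm_command, never from a script. Its argument "targets" is a list of rows, each a list of 4 numbers: the shift along the tool's x, y, z in mm, then the turn about the tool's y in rad. A call has 1 to 20 rows; each row shifts and turns the commanded pose from where the row before left it, along the tool's axes as they then stand; what a row does not reach is not made up. A row lasts 1/12 s, in which the tool goes at most 41.7 mm and 7.16 degrees, less where a joint would pass 70% of its speed; a pose out of reach is approached as far as the arm can. A call is refused whole if a number of a shift passes 41.7 or a number of a turn 0.125, either way. A call with a gripper value outside its range is refused whole. "gripper" is the opening in per cent of the stroke, from 0 (shut) to 100 (fully open), set as the call begins (left out, the last holds). The fingers move at their own pace and stop on an object; the grip force is fixed at half the most. Time passes only in rows, so rows that do not move let the fingers close. It gives the time, the measured TCP pose, the force and the opening at its end, in the units of the state.
- get_obs(): the state, without advancing time (a new reading comes with each control period).
- get_image(name): name is "scene" or "top" or "wrist"; returns the picture (400x640x3 uint8, blue, green, red); there is no depth.
- camera_model(name): a dict with "mtx" (3x3 intrinsics, pixels), "position" and "orientation" of the camera in the world. Camera axes: x right, y up, looking along -z (the intrinsics and any distortion apply to the point x, -y, -z); pixel columns grow to the right and rows downward; lengths in mm; the calibration is good to about 2 mm. A picture is of the moment at which its call begins: read the wrist's pose just before it. camera_model takes no time and is no camera call; for the wrist camera it gives the pose at the moment of the call.
- close_job(): hands the job in, once; it reports no verdict.
Trained networks look in the newest picture that a camera, given by its name, has taken for a name from the list of things; names that differ only in an ending like _2 or _b are one class to them, and where a whole thing is asked for, a point or a joint stands for the part that bears it (a point fixed in the world has none). Each returns a list of dicts, best first, with "conf" (0 to 1); they miss things now and then, are a little off and sometimes report something else, mostly with a low value. They report only what shows in the picture. A call takes as long as a camera call. They do not tell look-alikes from the thing itself.
- silhouettes(camera, thing): "pixels" (400x640 bool, what is visible of it) and "at" ([column, row] in pixels, amid what is visible of it).
- tip_of(camera, thing): "at" ([column, row] in pixels: a listed point, or the origin of a listed thing).
The state is a dict: "t": time; "qpos": joint angles; "qvel": joint speeds; "joint_torque": joint torques, N m; "ee_pos": TCP position; "orientation": TCP orientation; "ft_force": force on the tool from outside, world axes, zero at the start; "moment": the same for the moment, N m; "width": finger opening in mm.
Only numpy, scipy, OpenCV 4.12 (cv2) and the standard library are available. Lean on these libraries where they do the work, as an engineer would, in place of code of your own. Each camera call takes 0.05 s, during which the arm holds its last target. There are 200 camera calls.

### The job

Count along the steel rail on top of the wooden tea-light rack with a fingertip, starting from the end with the red knob: lightly touch the rail over the first gap, run on to touch it over the second and then over the third (a filled gap counts too), and touch it no further along. Then push the loose tea light in front of the rack along the worktop into that third gap until it is fully home against the back board; only push it, never lift or tip it, and leave the spare tea light in the rack, the matchbox, the cork and the coffee cup where they are.

Things in the scene. Friction and masses are not known exactly. Their poses are not given: they have to be found in the camera images.
- rack: low wooden rack fixed to the worktop, 256 mm long (y), 56 mm deep (x). Origin on the worktop, mid-length; x points to its back, away from the robot, y left, z up. Five dividers 6 mm thick, 20 mm high (28 at the back), from x = -26 to +14 mm, leave four gaps 46 mm wide, open to the front (-x), without floor. The back board's front face is at x = +14 mm; the touch rail on it is at x = +22 mm
- gap1 (a point): point on the worktop in the gap at the rack's y = +78 mm (leftmost): where the centre of a tea light's underside is when fully home (x = -5 mm of the rack, about flush with the dividers' front ends); axes as the rack's
- gap2 (a point): point on the worktop in the gap at the rack's y = +26 mm: where the centre of a tea light's underside is when fully home (x = -5 mm of the rack, about flush with the dividers' front ends); axes as the rack's
- gap3 (a point): point on the worktop in the gap at the rack's y = -26 mm: where the centre of a tea light's underside is when fully home (x = -5 mm of the rack, about flush with the dividers' front ends); axes as the rack's
- gap4 (a point): point on the worktop in the gap at the rack's y = -78 mm (rightmost): where the centre of a tea light's underside is when fully home (x = -5 mm of the rack, about flush with the dividers' front ends); axes as the rack's
- plate1: dark steel plate 18 x 46 x 8 mm of the rack's touch rail, over the gap at y = +78 mm (leftmost); origin at the centre of its top face, 42 mm above the worktop; rigid; axes as the rack's. A hood and cabinet hang over the worktop behind the rack (world x beyond 0.59 m), 0.47 m up: keep the wrist low or in front of them
- plate2: dark steel plate 18 x 46 x 8 mm of the rack's touch rail, over the gap at y = +26 mm; origin at the centre of its top face, 42 mm above the worktop; rigid; axes as the rack's. A hood and cabinet hang over the worktop behind the rack (world x beyond 0.59 m), 0.47 m up: keep the wrist low or in front of them
- plate3: dark steel plate 18 x 46 x 8 mm of the rack's touch rail, over the gap at y = -26 mm; origin at the centre of its top face, 42 mm above the worktop; rigid; axes as the rack's. A hood and cabinet hang over the worktop behind the rack (world x beyond 0.59 m), 0.47 m up: keep the wrist low or in front of them
- plate4: dark steel plate 18 x 46 x 8 mm of the rack's touch rail, over the gap at y = -78 mm (rightmost); origin at the centre of its top face, 42 mm above the worktop; rigid; axes as the rack's. A hood and cabinet hang over the worktop behind the rack (world x beyond 0.59 m), 0.47 m up: keep the wrist low or in front of them
- red_knob: red ball knob, 18 mm across, fixed on one end of the rack's rail (at the rack's y = +119 or -119 mm, x = +22 mm): it marks the end from which the gaps are counted. Origin at its foot, 42 mm above the worktop; its top is 64 mm above the worktop
- black_knob: black ball knob of the same size and height on the other end of the rail
- tealight: the loose tea light to push: white wax in a round aluminium cup, 38 mm across and 16 mm high (its wick 18 mm), about 16 g, standing on the worktop in front of the rack's open side. Origin at the centre of its underside, z up
- spare_tealight: an equal tea light, 38 mm across and 16 mm high, already home in the leftmost gap of the rack (y = +78 mm); leave it alone. Origin at the centre of its underside
- matchbox: red and black matchbox, 36 x 53 x 15 mm, lying on the worktop to the right of the work; leave it alone. Origin at the centre of its underside
- cork: brown cork, 24 mm across and 44 mm high, standing on the worktop to the left of the work; leave it alone. Origin at the centre of its underside
- coffee_cup: green and orange coffee cup, 58 x 89 x 56 mm, standing behind and to the right of the rack; leave it alone. Origin at the centre of its underside
Things that resemble listed ones, but are neither listed nor needed, are in the scene too. What is shaped like the tealight but purple or yellow is not meant.

How it is judged:
By the outcome, as a careful person would: the job done as asked, in the order asked, and still so for the second after the job is handed in, with the robot touching nothing.
It also fails if it takes over 54 s, if anything falls off the work surface, if the arm or the gripper's body presses on something with over 40 N, if the wrist force passes 120 N, or if a joint passes its speed limit or range.

## Working session

There is one attempt and no reset: what is moved stays moved. The work goes in short steps, Python scripts to look and compute and a tool call to move; the robot and the scene stay as the last step left them, time stands still between calls to the robot, and variables do not carry over. Pictures are saved under pics/ and viewed, about 8 in all and at most 12, crops included, and the job is handed in when it is done.

Besides the shell and the picture viewer there is one more tool, called after "Request:" in YAML: its name, and indented under it one key for each argument. arm_command: Moves the arm, as the interface text tells. Its arguments: {"type":"object","properties":{"targets":{"type":"array","items":{"type":"array","items":{"type":"number"}}},"gripper":{"type":"number"}},"required":["targets"]}

```bash
mkdir -p pics; cat > h.py <<'E'
import numpy as np, cv2
from scipy.spatial.transform import Rotation as R
from workcell import *
def Rm(o):
    o=np.array(o,float)
    if o.shape==(3,3): return o
    return (R.from_rotvec(o) if o.size==3 else R.from_quat(o)).as_matrix()
def ray(cam,px,z):
    m=camera_model(cam); K=np.array(m["mtx"]); d=m.get("distortion",None)
    u=np.linalg.solve(K,[px[0],px[1],1.]); v=Rm(m["orientation"])@np.array([u[0],-u[1],-u[2]])
    p=np.array(m["position"]); return p+v*(z-p[2])/v[2]
def proj(cam,P):
    m=camera_model(cam); c=Rm(m["orientation"]).T@(np.array(P,float)-m["position"])
    q=np.array(m["mtx"])@np.array([c[0],-c[1],-c[2]]); return q[:2]/q[2]
E
python3 - <<'E'
from h import *
o=get_obs(); print({k:np.round(v,3) for k,v in o.items()}, tip_reach); print(Rm(o["orientation"]).round(3))
for c in["scene","top","wrist"]:
    print(c,camera_model(c)); im=get_image(c); cv2.imwrite(f"pics/{c}0.png",im)
Z={"plate1":42,"plate2":42,"plate3":42,"plate4":42,"red_knob":42,"black_knob":42,"tealight":0,"spare_tealight":0,"gap3":0,"matchbox":0,"cork":0,"rack":0,"coffee_cup":0}
for c in["scene","top"]:
    for t,z in Z.items():
        print(c,t,[(round(d["conf"],2),np.round(d["at"]).tolist(),ray(c,d["at"],z)[:2].round(0).tolist()) for d in tip_of(c,t)[:4]])
E
```

```text
{'t': np.float64(0.0), 'qpos': array([ 1.123,  0.424,  1.631, -0.   ,  1.089, -0.019]), 'qvel': array([ 0.   , -0.   ,  0.001,  0.   ,  0.002, -0.001]), 'joint_torque': array([-0.0000e+00, -5.4461e+01, -2.7367e+01,  6.4000e-02,  2.3000e-02,
       -0.0000e+00]), 'ee_pos': array([259.629, 567.964, 238.937]), 'orientation': array([-1.383, -0.887,  0.889]), 'ft_force': array([ 0.168,  0.942, -0.058]), 'moment': array([ 0.013, -0.006, -0.002]), 'width': np.float64(87.496)} 17.0
[[ 0.416 -0.001 -0.909]
 [ 0.909 -0.001  0.416]
 [-0.001 -1.     0.   ]]
scene {'mtx': array([[408.1144282 ,   0.        , 318.1617178 ],
       [  0.        , 408.1144282 , 197.86742566],
       [  0.        ,   0.        ,   1.        ]]), 'position': array([-116.09078746,  474.82767988,  478.67183822]), 'orientation': array([ 0.64949317, -1.06079335, -1.83968738])}
top {'mtx': array([[369.96437634,   0.        , 317.81035444],
       [  0.        , 369.96437634, 201.34689893],
       [  0.        ,   0.        ,   1.        ]]), 'position': array([413.65501907, 140.7983641 , 904.67236796]), 'orientation': array
[... 2728 characters left out ...]
 black_knob [(0.53, [254.0, 193.0], [550.0, 273.0])]
top tealight [(0.63, [252.0, 249.0], [419.0, 284.0]), (0.57, [336.0, 258.0], [393.0, 81.0]), (0.54, [377.0, 205.0], [520.0, -24.0]), (0.46, [300.0, 237.0], [447.0, 166.0])]
top spare_tealight [(0.6, [265.0, 214.0], [504.0, 252.0])]
top gap3 [(0.92, [291.0, 210.0], [513.0, 188.0]), (0.72, [334.0, 209.0], [512.0, 83.0]), (0.61, [310.0, 211.0], [509.0, 140.0]), (0.59, [271.0, 210.0], [514.0, 237.0])]
top matchbox [(0.81, [367.0, 235.0], [449.0, 4.0])]
top cork [(0.43, [240.0, 224.0], [480.0, 313.0]), (0.18, [332.0, 200.0], [536.0, 87.0])]
top rack [(0.71, [300.0, 209.0], [515.0, 166.0])]
top coffee_cup [(0.74, [375.0, 148.0], [667.0, -25.0])]
```

```bash
python3 - <<'E'
import cv2,numpy as np
a=cv2.imread("pics/scene0.png")[150:300,210:430];b=cv2.imread("pics/top0.png")[130:280,210:430]
im=np.vstack([cv2.resize(x,None,fx=1.9*1,fy=1.9,interpolation=cv2.INTER_CUBIC) for x in(a,b)])
im=np.vstack([cv2.resize(x,(440,300),interpolation=cv2.INTER_CUBIC) for x in(a,b)])
cv2.imwrite("pics/v1.png",im)
E
```

```text
(no output)
```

View pics/v1.png

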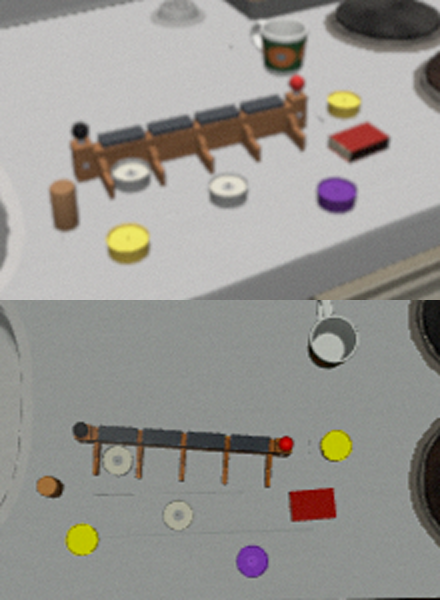

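The pictures show the red knob on the right end of the rail at top px (352,201) and the black knob on the left at (254,195). Counting from the red end, the order is plate4, plate3, plate2, so the third gap is **gap2** (y = +26), next to the spare.

Things that could be taken for the tea light, in top-image pixels:
- White, loose: (300,237). This is the one I choose.
- White, spare in the rack: (265,214).
- Yellow: (252,249) and (377,205).
- Purple: (336,258).

I'll move above the rack and take one close look.

Request:
arm_command:
  targets:
    - [0, 0, 0, -0.108]
    - [0, 0, 0, -0.108]
    - [0, 0, 0, -0.108]
    - [-28, 2.9, -19.5, 0]
    - [-28, 2.9, -19.5, 0]
    - [-28, 2.9, -19.5, 0]
    - [-28, 2.9, -19.5, 0]
    - [-28, 2.9, -19.5, 0]
    - [-28, 2.9, -19.5, 0]
    - [-28, 2.9, -19.5, 0]
    - [-28, 2.9, -19.5, 0]
    - [-28, 2.9, -19.5, 0]
    - [-28, 2.9, -19.5, 0]
    - [-28, 2.9, -19.5, 0]
    - [-28, 2.9, -19.5, 0]
    - [-28, 2.9, -19.5, 0]
    - [-28, 2.9, -19.5, 0]
    - [0, 0, 0, 0]
    - [0, 0, 0, 0]
  gripper: 0

```text
t: 3.03
ee_pos: [490.9, 148.7, 199.0]
orientation: [-1.258, -1.129, 1.129]
ft_force: [0.0, 0.0, 0.5]
width: 0.6
```

```bash
python3 - <<'E'
from h import *
o=get_obs(); print({k:np.round(o[k],3) for k in("t","qpos","ee_pos","ft_force","width")}); print(Rm(o["orientation"]).round(3))
c="wrist"; cv2.imwrite("pics/w1.png",get_image(c))
for t,z in {"plate1":42,"red_knob":42,"black_knob":42,"tealight":0,"spare_tealight":0,"gap3":0,"rack":0}.items():
    print(t,[(round(d["conf"],2),np.round(d["at"]).tolist(),ray(c,d["at"],z)[:2].round(1).tolist()) for d in tip_of(c,t)[:6]])
E
```

```text
{'t': np.float64(3.033), 'qpos': array([ 0.271,  0.315,  1.908,  0.   ,  0.918, -1.192]), 'ee_pos': array([490.916, 148.678, 198.987]), 'ft_force': array([0.035, 0.032, 0.483]), 'width': np.float64(0.615)}
[[ 0.108 -0.    -0.994]
 [ 0.994  0.     0.108]
 [ 0.    -1.     0.   ]]
plate1 [(0.72, [361.0, 228.0], [537.0, 193.1]), (0.69, [404.0, 224.0], [537.8, 242.2]), (0.56, [268.0, 225.0], [522.5, 89.3])]
red_knob [(0.46, [231.0, 228.0], [522.1, 47.8])]
black_knob [(0.82, [442.0, 223.0], [540.7, 285.3]), (0.35, [331.0, 146.0], [442.5, 169.0]), (0.23, [360.0, 231.0], [540.5, 193.5])]
tealight [(0.89, [189.0, 228.0], [529.4, -20.4]), (0.87, [430.0, 112.0], [418.8, 288.8]), (0.79, [330.0, 148.0], [447.3, 169.7]), (0.68, [252.0, 101.0], [384.9, 85.0])]
spare_tealight [(0.65, [395.0, 197.0], [516.0, 244.3]), (0.53, [230.0, 228.0], [536.1, 31.6])]
gap3 []
rack [(0.73, [332.0, 200.0], [512.5, 165.5]), (0.67, [228.0, 231.0], [539.0, 27.8])]
```

View pics/w1.png

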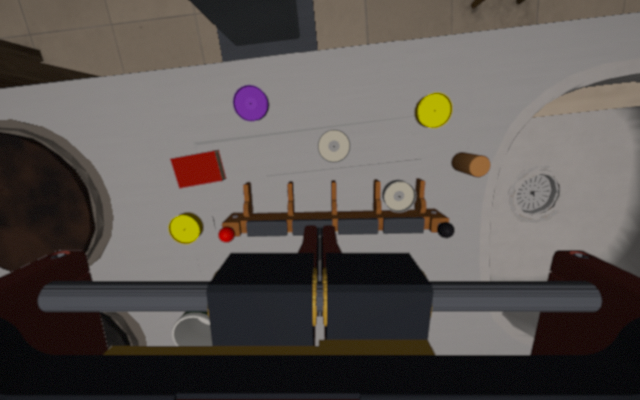

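The wrist view shows the red knob at (227,235), the black knob at (446,230), the loose white tea light at (333,146), and the spare at (399,195) in the gap nearest the black knob. Next I'll fit the rack pose from the knob balls and the blob centroids.

```bash
cat >> h.py <<'E'
def blob(cam,thing,z,near,r=40):
    out=[]
    for d in silhouettes(cam,thing):
        ys,xs=np.nonzero(d["pixels"])
        if len(xs)<5: continue
        p=ray(cam,[(xs.min()+xs.max())/2,(ys.min()+ys.max())/2],z)[:2]; q=ray(cam,[xs.mean(),ys.mean()],z)[:2]
        if np.hypot(*(p-near))<r: out.append((round(d["conf"],2),p.round(1).tolist(),q.round(1).tolist(),len(xs)))
    return out
E
python3 - <<'E'
from h import *
for c in("wrist","top"):
    im=get_image(c)
    for t,z,n in(("red_knob",55,(530,45)),("black_knob",55,(545,275)),("tealight",14,(447,168)),("spare_tealight",14,(505,247))): print(c,t,blob(c,t,z,n))
for c,rp,bp in(("wrist",(227,235),(446,230)),("top",(353,201),(251,194))):
    im=get_image(c).astype(int)
    for nm,p in(("red",rp),("black",bp)):
        w=im[p[1]-14:p[1]+15,p[0]-14:p[0]+15]
        m=(w[...,2]>140)&(w[...,1]<70) if nm=="red" else w.max(2)<40
        ys,xs=np.nonzero(m); print(c,nm,len(xs),ray(c,[xs.mean()+p[0]-14,ys.mean()+p[1]-14],55)[:2].round(1))
w=cv2.resize(get_image("wrist")[165:245,215:455],None,fx=3.3,fy=3.3,interpolation=cv2.INTER_CUBIC)
t=cv2.resize(get_image("top")[175:245,235:365],None,fx=4.5,fy=4.5,interpolation=cv2.INTER_CUBIC)
v=np.zeros((600,800,3),np.uint8); v[:w.shape[0],:w.shape[1]]=w; v[270:270+t.shape[0],:t.shape[1]]=t
cv2.imwrite("pics/v2.png",v)
E
```

```text
wrist red_knob [(0.73, [524.1, 43.4], [524.2, 43.5], 215)]
wrist black_knob [(0.7, [545.1, 280.5], [544.8, 280.5], 190)]
wrist tealight [(0.61, [445.0, 170.5], [445.8, 170.7], 885)]
wrist spare_tealight [(0.56, [513.1, 241.2], [512.9, 242.0], 895)]
top red_knob []
top black_knob []
top tealight [(0.75, [444.5, 170.1], [444.6, 170.4], 209)]
top spare_tealight []
wrist red 116 [525.6  41.9]
wrist black 171 [544.6 280.7]
top red 0 [nan nan]
top black 1 [512.7 267.9]<stdin>:10: RuntimeWarning: Mean of empty slice.
  ret = ret.dtype.type(ret / rcount)
```

View pics/v2.png

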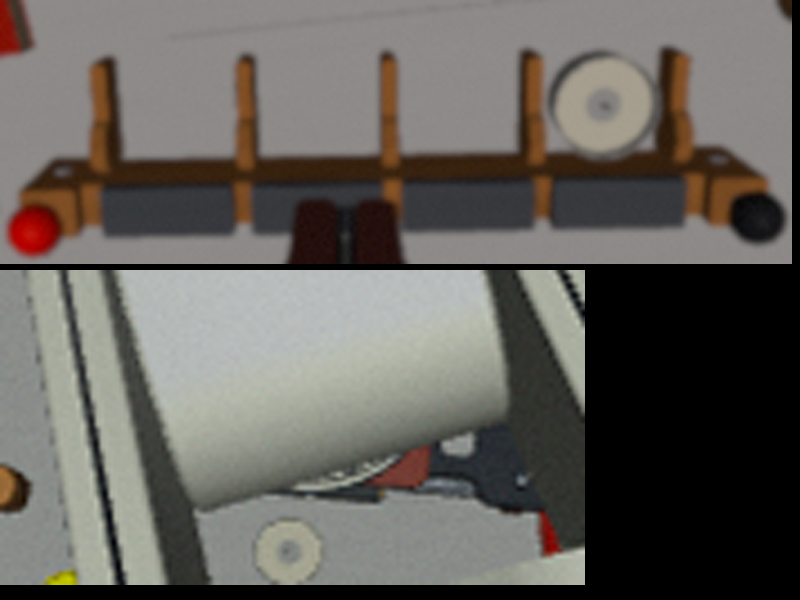

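Request:
arm_command:
  targets:
    - [0, 0, 0, -0.022]
    - [-12.2, 20, -8.5, 0]
    - [-12.2, 20, -8.5, 0]
    - [-12.2, 20, -8.5, 0]
    - [-12.2, 20, -8.5, 0]
    - [-12.3, 20, -8.5, 0]
    - [0, 15, 0, 0]
    - [0, 6, 0, 0]
    - [0, 4, 0, 0]
    - [0, 0, 0, 0]
    - [0, 0, 0, 0]
    - [0, 0, 0, 0]

```text
t: 5.13
ee_pos: [528.1, 86.1, 75.0]
orientation: [-1.248, -1.15, 1.148]
ft_force: [0.4, -0.5, 0.0]
width: 0.2
```

```bash
python3 - <<'E'
from h import *
o=get_obs(); print(o["t"],o["ee_pos"].round(1),o["ft_force"].round(2)); print(Rm(o["orientation"]).round(3).tolist())
im=get_image("wrist")
cv2.imwrite("pics/w2.png",im); print(proj("wrist",[528,84.2,42]))
print(blob("wrist","plate4",42,(528,84),60))
v=cv2.resize(im[150:330,200:440],None,fx=3,fy=3,interpolation=cv2.INTER_CUBIC); cv2.imwrite("pics/v3.png",v)
E
```

```text
5.1333 [528.1  86.1  75. ] [ 0.42 -0.55  0.  ]
[[0.082, 0.002, -0.997], [0.997, 0.0, 0.082], [0.0, -1.0, -0.002]]
[315.46410922 233.02440825]
[(0.88, [530.5, 136.2], [530.7, 135.7], 1835), (0.62, [525.9, 85.0], [524.3, 84.0], 1276)]
```

View pics/v3.png

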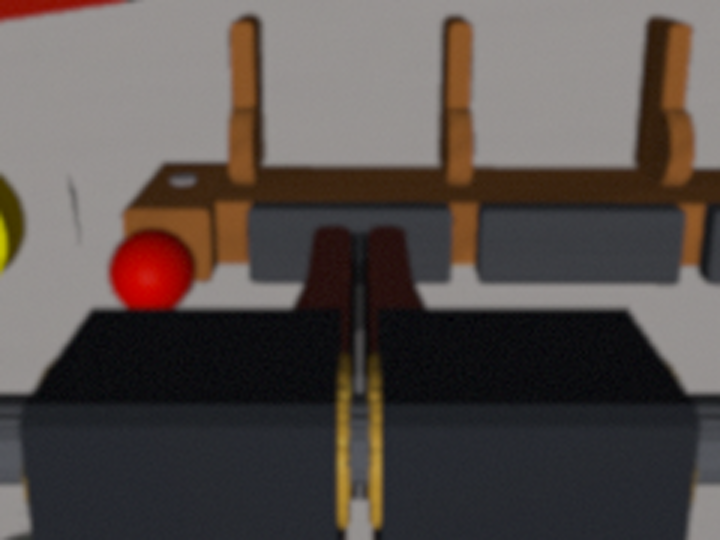

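The fingertips are above the plate next to the red knob, centred on it within about 2 mm. I'll descend gently.

Request:
arm_command:
  targets:
    - [-0.5, 4, 1, 0]
    - [0, 4, 0, 0]
    - [0, 3, 0, 0]
    - [0, 2, 0, 0]
    - [0, 1, 0, 0]
    - [0, 0.5, 0, 0]
    - [0, 0, 0, 0]

```text
t: 5.82
ee_pos: [526.5, 85.2, 59.5]
orientation: [-1.247, -1.148, 1.148]
ft_force: [0.7, 0.3, -0.6]
width: 0.4
```

Request:
arm_command:
  targets:
    - [0, 0.5, 0, 0]
    - [0, 0, 0, 0]
    - [0, 0, 0, 0]

```text
t: 6.07
ee_pos: [526.7, 85.2, 59.4]
orientation: [-1.247, -1.148, 1.148]
ft_force: [-1.4, -0.2, 4.6]
width: 0.9
```

A light touch on the first plate reads 4.6 N. I'll lift 5 mm, move on 52 mm and touch the second.

Request:
arm_command:
  targets:
    - [0, -3, 0, 0]
    - [0, -3, 0, 0]
    - [13, 0, 0, 0]
    - [14, 0, 0, 0]
    - [13, 0, 0, 0]
    - [12, 0, 0, 0]
    - [0, 0, 0, 0]
    - [0, 2, 0, 0]
    - [0, 2, 0, 0]
    - [0, 1, 0, 0]
    - [0, 0.5, 0, 0]
    - [0, 0.5, 0, 0]
    - [0, 0, 0, 0]
    - [0, 0, 0, 0]

```text
t: 7.23
ee_pos: [530.6, 136.6, 59.4]
orientation: [-1.247, -1.147, 1.148]
ft_force: [-2.2, -0.1, 6.0]
width: 0.4
```

Request:
arm_command:
  targets:
    - [0, -3, 0, 0]
    - [0, -3, 0, 0]
    - [13, 0, 0, 0]
    - [13, 0, 0, 0]
    - [13, 0, 0, 0]
    - [12, 0, 0, 0]
    - [0, 0, 0, 0]
    - [0, 2, 0, 0]
    - [0, 2, 0, 0]
    - [0, 1, 0, 0]
    - [0, 0.5, 0, 0]
    - [0, 0.5, 0, 0]
    - [0, 0, 0, 0]
    - [0, 0, 0, 0]

```text
t: 8.4
ee_pos: [534.7, 187.5, 59.4]
orientation: [-1.247, -1.147, 1.148]
ft_force: [-3.5, 0.0, 5.3]
width: 0.9
```

Three touches are done, at plates 4, 3 and 2, counting from the red end. Now I'll lift clear and come down to the right of the loose tea light, level with it.

Request:
arm_command:
  targets:
    - [0, -10, 0, 0]
    - [0, -20, 0, 0]
    - [0, -15, 0, 0]
    - [-11.2, 0, 14.7, 0]
    - [-11.2, 0, 14.7, 0]
    - [-11.2, 0, 14.7, 0]
    - [-11.2, 0, 14.7, 0]
    - [-11.2, 0, 14.7, 0]
    - [-11.2, 0, 14.8, 0]
    - [0, 20, 0, 0]
    - [0, 20, 0, 0]
    - [0, 20, 0, 0]
    - [0, 10, 0, 0]
    - [0, 6, 0, 0]
    - [0, 4, 0, 0]
    - [0, 0, 0, 0]
    - [0, 0, 0, 0]

```text
t: 9.82
ee_pos: [442.0, 128.3, 24.5]
orientation: [-1.248, -1.149, 1.148]
ft_force: [0.5, 1.1, -0.7]
width: 0.6
```

```bash
cat >> h.py <<'E'
def rk(p,o=(512.8,163.8),yaw=np.arctan2(-.0857,.9963)):
    d=np.array(p[:2])-o; c,s=np.cos(yaw),np.sin(yaw); return np.array([c*d[0]+s*d[1],-s*d[0]+c*d[1]]).round(1)
E
python3 - <<'E'
from h import *
o=get_obs(); print(o["t"],o["ee_pos"].round(1),rk(o["ee_pos"]),o["ft_force"].round(2))
im=get_image("wrist"); cv2.imwrite("pics/w3.png",im)
print([(b,rk(b[1])) for b in blob("wrist","tealight",14,(445,170))], [(b,rk(b[1])) for b in blob("wrist","spare_tealight",14,(514,242))])
E
```

```text
9.8167 [442.  128.3  24.5] [-67.5 -41.5] [ 0.53  1.08 -0.71]
[((0.78, [439.1, 171.0], [438.4, 170.8], 2286), array([-74. ,   0.9]))] [((0.66, [512.3, 242.9], [512.1, 242.7], 2499), array([-7.3, 78.8])), ((0.66, [511.3, 231.6], [511.0, 218.6], 1360), array([-7.3, 67.4]))]
```

View pics/w3.png

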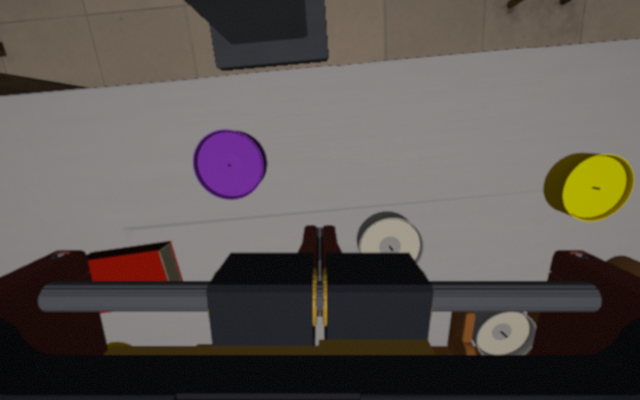

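Request:
arm_command:
  targets:
    - [5, 1, 0, 0]
    - [3, 0.5, 0, 0]
    - [3, 0, 0, 0]
    - [3, 0, 0, 0]
    - [3, 0, 0, 0]
    - [3, 0, 0, 0]
    - [3, 0, 0, 0]
    - [3, 0, 0, 0]
    - [3, 0, 0, 0]
    - [2.5, 0, 0, 0]
    - [1.5, 0, 0, 0]
    - [1, 0, 0, 0]
    - [0, 0, 0, 0]
    - [0, 0, 0, 0]

```text
t: 11.13
ee_pos: [444.3, 162.0, 22.6]
orientation: [-1.247, -1.148, 1.148]
ft_force: [-0.7, -0.5, -0.0]
width: 0.8
```

```bash
python3 - <<'E'
from h import *
o=get_obs(); print(o["t"],o["ee_pos"].round(1),rk(o["ee_pos"]),o["ft_force"].round(2))
im=get_image("wrist"); cv2.imwrite("pics/w4.png",im)
for d in silhouettes("wrist","tealight")[:5]:
    ys,xs=np.nonzero(d["pixels"]); print(d["conf"],xs.min(),xs.max(),ys.min(),ys.max(),[rk(ray("wrist",p,16)) for p in((xs.min(),np.median(ys[xs==xs.min()])),(xs.max(),np.median(ys[xs==xs.max()])),(np.median(xs[ys==ys.min()]),ys.min()))])
E
```

```text
11.1333 [444.3 162.   22.6] [-68.1  -7.6] [-0.71 -0.47 -0.01]
0.91 129 208 130 200 [array([-119.4, -108.4]), array([-116.6,  -66.6]), array([-135.2,  -88.6])]
0.71 490 575 154 222 [array([-104.6,   86.2]), array([-108. ,  131.9]), array([-123.3,  103.4])]
0.57 337 401 211 252 [array([-77.3,   3.1]), array([-70.6,  40.1]), array([-91.6,  19.3])]
```

Request:
arm_command:
  targets:
    - [1.5, 0, 0, 0]
    - [1.5, 0, 0, 0]
    - [1.2, 0, 0, 0]
    - [0, 0, 0, 0]
    - [0, 0, 0, 0]
    - [-3, 0, 0, 0]
    - [-6, 0, 0, 0]
    - [-6, 0, 8, 0]
    - [0, 0, 15, 0]
    - [0, 0, 18, 0]
    - [0, 0, 0, 0]
    - [0, 0, 0, 0]

```text
t: 12.23
ee_pos: [401.7, 154.2, 22.6]
orientation: [-1.247, -1.147, 1.149]
ft_force: [1.3, -0.3, -0.6]
width: 0.2
```

```bash
python3 - <<'E'
from h import *
o=get_obs(); print(o["t"],o["ee_pos"].round(1),rk(o["ee_pos"]),o["ft_force"].round(2))
im=get_image("wrist"); cv2.imwrite("pics/w5.png",im); cv2.imwrite("pics/t5.png",get_image("top")); cv2.imwrite("pics/s5.png",get_image("scene"))
for c in("wrist","top","scene"):
  for d in silhouettes(c,"tealight")[:6]:
    ys,xs=np.nonzero(d["pixels"]); print(c,d["conf"],xs.min(),xs.max(),ys.min(),ys.max(),rk(ray(c,((xs.min()+xs.max())/2,(ys.min()+ys.max())/2),10)))
E
```

```text
12.2333 [401.7 154.2  22.6] [-109.8  -19.1] [ 1.26 -0.29 -0.63]
wrist 0.78 161 233 202 269 [-114.1  -90.2]
wrist 0.73 497 577 222 280 [-104.4  113.8]
top 0.54 281 293 230 236 [-59.5  28.9]
top 0.51 370 385 195 210 [  29.3 -186. ]
top 0.46 243 256 242 257 [-104.7  115.2]
scene 0.83 264 285 261 281 [-105.3  111.7]
scene 0.8 369 388 237 256 [-116.1  -92.6]
scene 0.52 302 322 239 257 [-69.5  25.6]
```

View pics/w5.png

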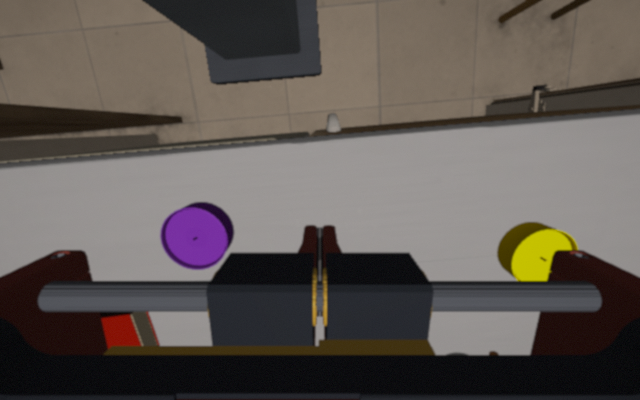

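The scene camera puts the tea light at rack y ≈ 25.6. I'll line up behind it with the jaws slightly open, so two fingertip contacts keep it centred, then measure.

Request:
arm_command:
  targets:
    - [12, 0, 0, 0]
    - [13, 0, 0, 0]
    - [12, 0, 0, 0]
    - [8, 0, 0, 0]
    - [0, 0, 0, 0]
    - [0, 0, 0, 0]
  gripper: 14

```text
t: 13.03
ee_pos: [406.3, 199.8, 22.5]
orientation: [-1.247, -1.149, 1.149]
ft_force: [-0.5, -0.5, 1.2]
width: 12.5
```

```bash
python3 - <<'E'
from h import *
o=get_obs(); print(o["t"],o["ee_pos"].round(1),rk(o["ee_pos"]),o["ft_force"].round(2),o["width"])
a=get_image("top")[150:270,230:400]; b=get_image("scene")[170:290,230:400]
cv2.imwrite("pics/v6.png",np.vstack([cv2.resize(x,None,fx=2.5,fy=2.5,interpolation=cv2.INTER_CUBIC) for x in(a,b)]))
E
```

```text
13.0333 [406.3 199.8  22.5] [-109.2   26.8] [-0.54 -0.49  1.16] 12.50831736590445
```

View pics/v6.png

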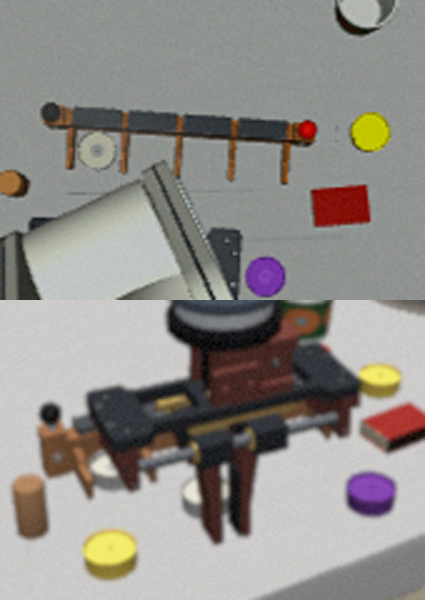

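The pictures show the fingers directly in front of the loose tea light, with the spare and the other objects untouched. I'll push forward slowly.

Request:
arm_command:
  targets:
    - [-0.5, 0, -3, 0]
    - [0, 0, -3, 0]
    - [0, 0, -3, 0]
    - [0, 0, -3, 0]
    - [0, 0, -3, 0]
    - [0, 0, -3, 0]
    - [0, 0, -3, 0]
    - [0, 0, -3, 0]
    - [0, 0, -3, 0]
    - [0, 0, -3, 0]
    - [0, 0, -3, 0]
    - [0, 0, -3, 0]
    - [0, 0, -3, 0]
    - [0, 0, -2, 0]
    - [0, 0, -1, 0]
    - [0, 0, 0, 0]
    - [0, 0, 0, 0]

```text
t: 14.55
ee_pos: [448.1, 195.5, 22.6]
orientation: [-1.247, -1.148, 1.148]
ft_force: [0.2, -0.4, 0.4]
width: 12.4
```

```bash
python3 - <<'E'
from h import *
o=get_obs(); print(o["t"],o["ee_pos"].round(1),rk(o["ee_pos"]),o["ft_force"].round(2),o["width"])
im=get_image("wrist"); b=get_image("scene")[170:290,230:400]
for d in silhouettes("wrist","tealight")[:6]:
    ys,xs=np.nonzero(d["pixels"]); print(d["conf"],xs.min(),xs.max(),ys.min(),ys.max(),rk(ray("wrist",((xs.min()+xs.max())/2,(ys.min()+ys.max())/2),10)))
w=cv2.resize(im[150:360,200:500],(600,420),interpolation=cv2.INTER_CUBIC)
s=cv2.resize(b,(240,170)); v=np.zeros((595,600,3),np.uint8); v[:420]=w; v[420:590,:240]=s; cv2.imwrite("pics/v7.png",v)
E
```

```text
14.55 [448.1 195.5  22.6] [-67.2  26. ] [ 0.24 -0.41  0.35] 12.402355348048811
0.89 433 514 152 221 [-103.7  114.1]
0.59 305 334 256 320 [-38.7  27. ]
0.57 65 151 129 199 [-116.   -90.6]
```

View pics/v7.png

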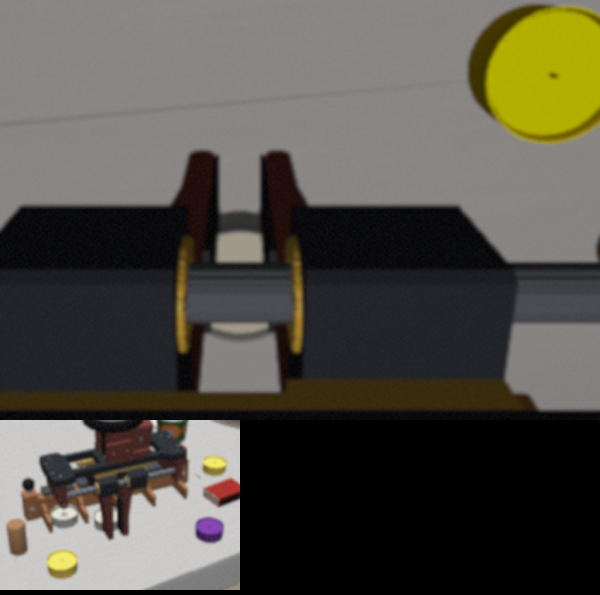

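The tea light is seated centrally between the fingertips at about rack (-39, 27), straight before the gap. I'll push on, then creep.

Request:
arm_command:
  targets:
    - [0, 0, -3, 0]
    - [0, 0, -3, 0]
    - [0, 0, -3, 0]
    - [0, 0, -3, 0]
    - [0, 0, -3, 0]
    - [0, 0, -3, 0]
    - [0, 0, -3, 0]
    - [0, 0, -3, 0]
    - [0, 0, -3, 0]
    - [0, 0, -2, 0]
    - [0, 0, -1, 0]
    - [0, 0, 0, 0]
    - [0, 0, 0, 0]

```text
t: 15.78
ee_pos: [478.0, 193.0, 22.6]
orientation: [-1.247, -1.148, 1.148]
ft_force: [-0.1, -1.0, -0.6]
width: 11.9
```

Request:
arm_command:
  targets:
    - [0, 0, -1, 0]
    - [0, 0, -1, 0]
    - [0, 0, -0.7, 0]
    - [0, 0, 0, 0]
    - [0, 0, 0, 0]

```text
t: 16.2
ee_pos: [480.7, 192.8, 22.6]
orientation: [-1.247, -1.148, 1.148]
ft_force: [0.6, -1.0, -0.1]
width: 12.7
```

Request:
arm_command:
  targets:
    - [0, 0, -0.7, 0]
    - [0, 0, -0.7, 0]
    - [0, 0, 0, 0]
    - [0, 0, 0, 0]

```text
t: 16.53
ee_pos: [481.8, 192.6, 22.5]
orientation: [-1.247, -1.147, 1.149]
ft_force: [-1.3, 0.1, 0.9]
width: 12.6
```

Request:
arm_command:
  targets:
    - [0, 0, -0.6, 0]
    - [0, 0, -0.6, 0]
    - [0, 0, 0, 0]
    - [0, 0, 0, 0]

```text
t: 16.87
ee_pos: [482.1, 192.4, 22.4]
orientation: [-1.246, -1.146, 1.15]
ft_force: [-5.4, 1.0, 2.7]
width: 12.5
```

The force stepped up to 5.4 N and motion stopped, so it looks home against the back board. I'll back off, rise and check.

Request:
arm_command:
  targets:
    - [0, 0, 3, 0]
    - [0, 0, 10, 0]
    - [0, 0, 20, 0]
    - [0, -5, 20, 0]
    - [0, -30, 20, 0]
    - [0, -40, 20, 0]
    - [0, -40, 20, 0]
    - [0, -40, 0, 0]
    - [0, 0, 0, 0]
    - [0, 0, 0, 0]

```text
t: 17.7
ee_pos: [374.7, 202.7, 174.3]
orientation: [-1.249, -1.154, 1.143]
ft_force: [-0.1, -0.1, 0.7]
width: 12.4
```

```bash
python3 - <<'E'
from h import *
o=get_obs(); print(o["t"],o["ee_pos"].round(1),rk(o["ee_pos"]),o["ft_force"].round(2))
im=get_image("wrist"); b=get_image("scene")[160:290,230:420]; t=get_image("top")
for c in("wrist","top","scene"):
  for n in("tealight","spare_tealight"):
    print(c,n,blob(c,n,14 if c!="scene" else 10,(510,190),30),blob(c,n,14,(514,242),20))
w=im[150:300,180:480]
s=cv2.resize(b,(440,300),interpolation=cv2.INTER_CUBIC); v=np.zeros((600,800,3),np.uint8); v[:300,:600]=cv2.resize(w,(600,300),interpolation=cv2.INTER_CUBIC); v[300:,:440]=s
v[300:,440:]=cv2.resize(t[160:250,240:348],(360,300),interpolation=cv2.INTER_CUBIC); cv2.imwrite("pics/v8.png",v)
E
```

```text
17.7 [374.7 202.7 174.3] [-140.9   26.9] [-0.13 -0.05  0.72]
wrist tealight [] []
wrist spare_tealight [] []
top tealight [(0.63, [509.9, 189.7], [509.8, 190.4], 210), (0.47, [516.7, 161.8], [529.0, 162.0], 1247)] []
top spare_tealight [] [(0.72, [513.3, 242.8], [512.9, 242.9], 188)]
scene tealight [(0.8, [508.2, 190.6], [509.2, 190.4], 240)] []
scene spare_tealight [] [(0.67, [507.2, 244.4], [507.8, 244.3], 285)]
```

View pics/v8.png

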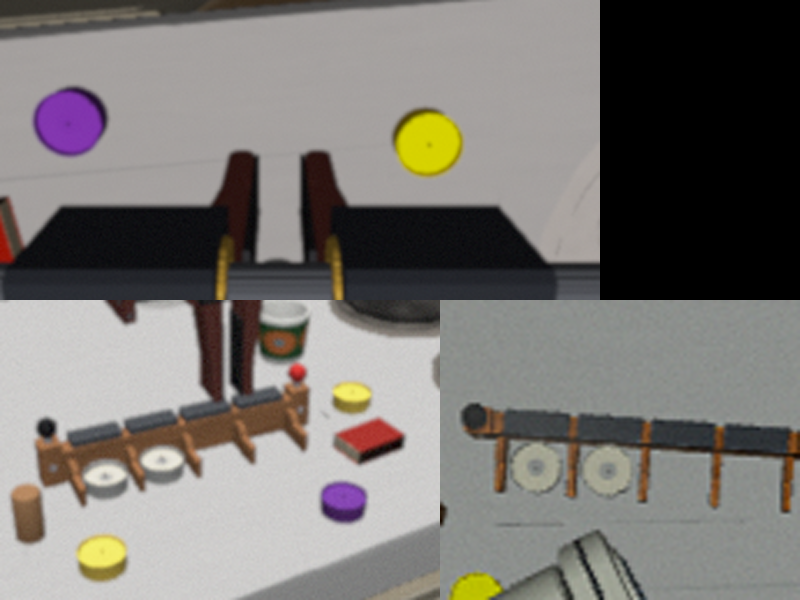

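The tea light is at (509.9, 189.7) against a target of (510, 190). It sits flush like the spare, nothing else has moved, and the robot is clear.

```bash
python3 -c "
from workcell import *
print(close_job())"
```

```text
the job is handed in; nothing more can be done
None
```

The job is handed in. All three rail touches were made and the loose tea light is home in the third gap. It took about 18 s of the 54 s allowed.

- **Counting:** The red knob is on the right end of the rail. I touched plates 4, 3 and 2 in that order with about 5–6 N each, lifting 6 mm between touches. Plate 1 was not touched.
- **Pushing:** I slid the loose white tea light 25 mm sideways along the worktop, then straight into the third gap (gap2). I stopped when motion halted at 5.4 N against the back board. It was only pushed, never gripped or lifted.
- **Last checks:** The top camera put the tea light at (509.9, 189.7) mm against a fitted target of (510.0, 190.1), and the scene camera at (508.2, 190.6). The spare, matchbox, cork and coffee cup looked unmoved in the pictures, and the arm was clear.
- **Disagreements:** The scene camera differed from the top camera by about 2 mm on the tea light. For the spare it was about 6 mm off in x, where the top camera agreed with the rack fit. The wrist camera could not see the gap in the last view.

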